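# Open the tablet tray's gate by its T-handle and sweep the tablets out

### The arm

A 6-joint arm with a two-finger parallel gripper is mounted at the origin on the work surface. World frame = base frame: x ahead of the robot, y to its left, z up, the work surface at z = 0. Lengths are in m, angles in rad, forces in N, time in s.
With the tool pointing down it reaches from about 0.325 to 0.775 m from the base axis. Payload 9.3 kg.
Tool frame: the origin (TCP) lies midway between the tips of the shut fingers; the grasp point (between the pads) lies 19 mm behind it; z points along the fingers, y is the line along which they close (so a half turn about z gives the same grasp; the last joint's range is limited). The gripper opens to 85 mm and grips with 20 to 120 N. Pads are 22 mm wide; open, the fingers measure 114 mm over their backs; the gripper's body (76 mm by 85 mm) begins 54 mm behind the grasp point. The pads swing forward as they close: fully open they stand 13 mm farther back than shut.
Start: joints at [-1.373, 0.259, 0.021, 1.334, 0, 1.418], TCP at [0.189, -0.517, 0.199] pointing down, gripper open.
Joint ranges: [-3.04, 3.04], [-0.91, 1.82], [-1.04, 1.36], [-1.92, 1.95], [-1.52, 1.45], [-3.14, 3.14]. Speed limits (rad/s): [2.22, 2.22, 2.79, 3.14, 3.14, 3.14].

### API

Orientations are given as [roll, pitch, yaw] about the fixed x, y, z axes, in that order (R = Rz(yaw) Ry(pitch) Rx(roll)).
In Python, from bench import sense, eyes, job_done gives the robot as it stands.
- The arm moves only by the shell command python3 -m handwheel 'ROWS' [OPENING]. ROWS is JSON, a list of rows, each an object of numbers: "x", "y", "z": the shift along the tool's x, y, z in cm; "twist": the turn about the tool's z in rad. In form: [{"x": .., "y": .., "z": .., "twist": ..}, ...]. A call has 1 to 10 rows; each row shifts and turns the commanded pose from where the row before left it, along the tool's axes as they then stand; what a row does not reach is not made up. A row lasts 1/10 s, in which the tool goes at most 50 mm and 8.59 degrees, less where a joint would pass 70% of its speed; a pose out of reach is approached as far as the arm can. A call with a gripper value outside its range is refused whole. OPENING is the finger opening in cm, from 0 to 8.54, set as the call begins (- or left out, the last holds). The fingers move at their own pace and stop on an object; the grip force is fixed at half the most. Time passes only in rows, so rows that do not move let the fingers close. It gives the time, the measured TCP pose, the force, the opening and the grip force at its end, in the units of the state.
- sense(): the state, without advancing time (a new reading comes with each control period).
- eyes.capture(name): name is "scene" or "top"; returns the picture (480x640x3 uint8, blue, green, red); there is no depth.
- eyes.calibration(name): a dict with "camera_matrix" (3x3 intrinsics, pixels), "rvec" (rotation vector, rad) and "tvec" (3), from world to camera coordinates, as OpenCV has them. Camera axes: x right, y down, z forward; pixel columns grow to the right and rows downward; lengths in m; the calibration is good to about 2 mm. A picture is of the moment at which its call begins. calibration takes no time and is no camera call.
- job_done(): hands the job in; it is judged then, once.
The state is a dict: "time": time; "joint_positions": joint angles; "joint_vel": joint speeds; "tau": joint torques, N m; "ee_pos": TCP position; "orientation": TCP orientation; "contact_force": force on the tool from outside, world axes, zero at the start; "torque": the same for the moment, N m; "opening": finger opening in m; "grasp_force": force on a finger pad.
Only numpy, scipy, OpenCV 4.12 (cv2) and the standard library are available. Lean on these libraries where they do the work, as an engineer would, in place of code of your own. Each camera call takes 0.05 s, during which the arm holds its last target. There are 200 camera calls.

### The job

Turn the dispensing tray's T-handle anticlockwise by its ends, changing to the other end where the steel post blocks the hand, until its yellow gate is fully open and the handle is at its stop. Then take the green sweeper and sweep all four tablets over the tray's open end into the blue catch box, never touching a tablet with the gripper itself. Finally stand the sweeper upright on the bare worktop again, leaving the gate open and all the other things on the counter where they are.

Things in the scene. Friction and masses are not known exactly. Their poses are not given: they have to be found in the camera images.
- station: Grey dispensing station fixed to the worktop, yaw up to 0.25 rad. Origin on the worktop; x away from the robot, y left; offsets in these axes, mm. Grey deck, top 60 high, x -104..128, y -2..202, with a white tray sunk behind rims on its near part (see tray). A white gear housing, x 26..158, y -58..-2, 80 high, carries the T-handle.
- tray (a point): Centre of the white tray's floor, 60 above the worktop, at station x -40, y 98; inside x -100..20 and y 0..196, same axes as the station. Steel rims 18 high and 4 thick on both long sides and at the y 196 end; the y 0 end is closed only by the yellow gate.
- gate_top (a point): Middle of the top edge of the yellow gate, 80 above the worktop, a plate 128 wide and 5 thick across the tray's y 0 end. It slides to station +x, 129 mm in all, only as the T-handle turns, until it is clear of the tray's end.
- post (a point): Round steel post with a red cap, 16 diameter, 220 high, at station x 148, y -30: 68 from the handle's axis, on the side away from the robot; point at the bar's height. The bar passes it freely, but a hand upright on a bar end does not: the handle cannot be walked right round in one grasp, so let go and take the other end.
- catch (a point): Centre of the inner floor of the blue catch box, 6 above the worktop; inside 120 along station x by 132 along station y, walls 42 high above the worktop; on the tray's side it is open up to the tray's edge, so things pushed over that edge drop 54 into it. Same axes as the station.
- handle (a joint): Angle of the T-handle about its vertical axis, rad: 0 gate shut, grows anticlockwise seen from above, stop at 6.3 (one turn) with the gate fully open; the gate moves 20.5 mm per rad. Stays where left; friction 0.12 N m (3 N at a bar end). Starts at 0 to 0.6. The red end points along station angle 80 deg + this angle (0 deg is station x, anticlockwise).
- axis (a point): Point on the T-handle's vertical axis at the height of the bar's centre line, 120 above the worktop (40 above the housing, 28 above its collar). Station x 80, y -30.
- red_end (a point): Middle of the grip on the red end of the T-handle's level round bar, 42 from the axis; the bar is 14 to 15 thick and reaches 54 from the axis either way.
- black_end (a point): The same on the black end, opposite the red one.
- sweeper_mid (a point): Sweeper: a green block 100 long (its x), 24 thick (its y), 30 high, standing on the worktop, with a black upright grip on the middle of its top, 36 along x and 22 along y, from 28 up to 92 above its underside. This point is at its centre, 46 above its underside. About 180 g. It may stand left or right of the station; yaw up to 0.6 rad.
- tablet0_center (a point): Centre of a brick-red round tablet, 28 diameter, 12 thick, 12 g, lying flat loose in the tray at the start, centre at station x -83..3, y 22..130.
- tablet1_center (a point): Centre of a brick-red round tablet, 28 diameter, 12 thick, 12 g, lying flat loose in the tray at the start, centre at station x -83..3, y 22..130.
- tablet2_center (a point): Centre of a brick-red round tablet, 28 diameter, 12 thick, 12 g, lying flat loose in the tray at the start, centre at station x -83..3, y 22..130.
- tablet3_center (a point): Centre of a brick-red round tablet, 28 diameter, 12 thick, 12 g, lying flat loose in the tray at the start, centre at station x -83..3, y 22..130.
- pill_bottle: Bystander: amber pill bottle, 26 radius, 85 high; left or right of the station, where the sweeper is not. Origin at the centre of its underside.
- small_jar: Bystander: small white jar, 18 radius, 45 high; on the station's deck, beyond the tray. Origin at the centre of its underside.
- carton: Bystander: blue carton, 60 x 100 x 35; beyond the station. Origin at the centre of its underside.
- carton2: Bystander: green carton, 50 x 80 x 60; beyond the station. Origin at the centre of its underside.
- tape: Bystander: tape roll, 32 radius, 25 high; left, beyond the sweeper's places. Origin at the centre of its underside.
- spray: Bystander: spray bottle, 30 radius, 150 high; right, beyond the sweeper's places. Origin at the centre of its underside.
- dish: Bystander: steel dish, 55 radius, 35 high; near, on the right. Origin at the centre of its underside.

How it is judged:
On the way, in this order (a step that is already met when the one before it is completed fails the run):
1. the T-handle is turned to its stop (beyond 6.1 rad), so the gate is fully open (value of joint handle above 6.1 rad), for 0.2 s.
2. all four tablets lie in the catch box (x of tablet0_center in the frame of catch between -0.062 and 0.062 m and y of tablet0_center in the frame of catch between -0.068 and 0.068 m and z of each of tablet0_center, tablet1_center, tablet2_center, tablet3_center in the frame of catch below 0.04 m and x of tablet1_center in the frame of catch between -0.062 and 0.062 m and y of tablet1_center in the frame of catch between -0.068 and 0.068 m and x of tablet2_center in the frame of catch between -0.062 and 0.062 m and y of tablet2_center in the frame of catch between -0.068 and 0.068 m and x of tablet3_center in the frame of catch between -0.062 and 0.062 m and y of tablet3_center in the frame of catch between -0.068 and 0.068 m), for 0.2 s.
At the end, for the whole second after the job is handed in: The handle is still beyond 6.1 rad (gate fully open); the centres of all four tablets are inside the catch box's walls and less than 40 mm above its floor; the sweeper stands upright (within 0.15 rad) directly on the worktop (its centre 40 to 52 mm above it) (all of step 2 and value of joint handle above 6.1 rad and angle between sweeper_mid's own z axis and vertical below 0.15 rad and height (world z) of sweeper_mid between 0.04 and 0.052 m); the robot touches nothing.
It fails at once if the gripper or arm touches a tablet (contact force between any of the fingers, the arm and tablet0 above 0.3 N or contact force between any of the fingers, the arm and tablet1 above 0.3 N or contact force between any of the fingers, the arm and tablet2 above 0.3 N or contact force between any of the fingers, the arm and tablet3 above 0.3 N).
It fails at once if a bystander is moved by more than 30 mm (distance of any of pill_bottle, small_jar, carton, carton2, tape, spray, dish from where it was at the start of the episode above 0.03 m).
It also fails if it takes over 72 s, if anything falls off the work surface, if the arm or the gripper's body presses on something with over 40 N, if the wrist force passes 120 N, or if a joint passes its speed limit or range.

## Working session

There is one attempt and no reset: what is moved stays moved. The work goes in short steps, Python scripts to look and compute and a shell command to move; the robot and the scene stay as the last step left them, time stands still between calls to the robot, and variables do not carry over. Pictures are saved under pics/ and viewed, at most 10 in all, crops included, and the job is handed in when it is done.

```bash
ls; mkdir -p pics; python3 - <<'E'
from bench import sense, eyes
import cv2,numpy as np
s=sense();print(s)
for n in("scene","top"):
    cv2.imwrite(f"pics/{n}0.png",eyes.capture(n));c=eyes.calibration(n)
    R=cv2.Rodrigues(np.array(c["rvec"]))[0];print(n,c["camera_matrix"],"pos",-R.T@np.array(c["tvec"]).ravel())
E
```

```text
pics
{'time': 0.0, 'joint_positions': array([-1.37258789e+00,  2.59193075e-01,  2.07291466e-02,  1.33372469e+00,
       -1.72139185e-05,  1.41817102e+00]), 'joint_vel': array([ 0.00045823,  0.00043992, -0.00012232,  0.00045595,  0.00253973,
        0.00064741]), 'tau': array([-7.06771925e-05, -5.55643702e+01,  3.44526315e+01,  1.36376586e-02,
       -2.85783608e-04, -8.89236759e-06]), 'ee_pos': array([ 0.18893177, -0.516158  ,  0.1979529 ]), 'orientation': array([-3.14021393e+00, -1.94661648e-04,  3.50833624e-01]), 'contact_force': array([-1.03690586, -0.44452606,  0.57114096]), 'torque': array([ 0.00270434, -0.03858882,  0.00222347]), 'grasp_force': 0.0, 'opening': 0.08477037031369597}
scene [[553.03530648   0.         318.40729097]
 [  0.         553.03530648 235.58923158]
 [  0.           0.           1.        ]] pos [ 1.19184047 -0.4443127   0.88846944]
top [[489.00137379   0.         316.93815571]
 [  0.         489.00137379 242.08316902]
 [  0.           0.           1.        ]] pos [ 0.42959939 -0.00473509  1.05375708]
```

View pics/scene0.png

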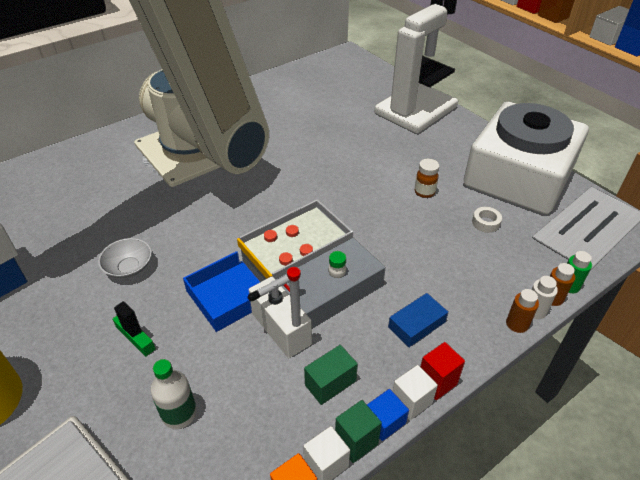

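View pics/top0.png

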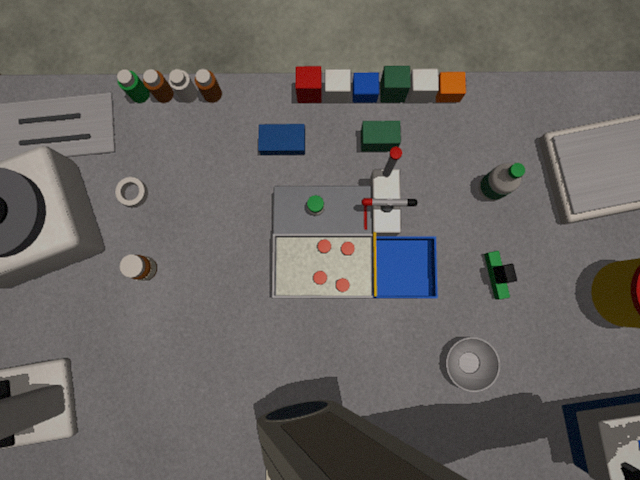

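The top view shows the station near (340,240) with almost no yaw. The tray has four tablets at (324,246), (348,248), (320,278) and (342,285), the handle is at (388,202), and the sweeper is at right, near (498,275). I'll enlarge both views.

```bash
python3 - <<'E'
import cv2
t=cv2.imread("pics/top0.png")[140:310,265:525];cv2.imwrite("pics/topc.png",cv2.resize(t,None,fx=3,fy=3,interpolation=cv2.INTER_CUBIC))
t=cv2.imread("pics/scene0.png")[195:365,100:360];cv2.imwrite("pics/scenec.png",cv2.resize(t,None,fx=3,fy=3,interpolation=cv2.INTER_CUBIC))
E
```

```text
(no output)
```

View pics/topc.png

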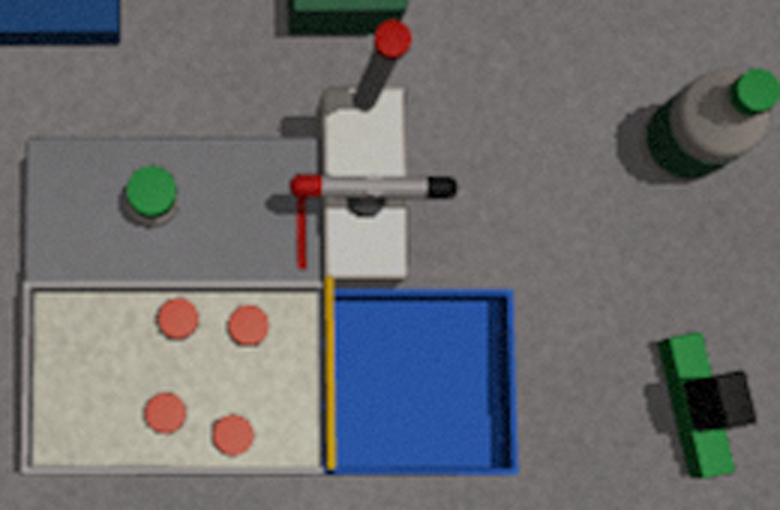

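View pics/scenec.png

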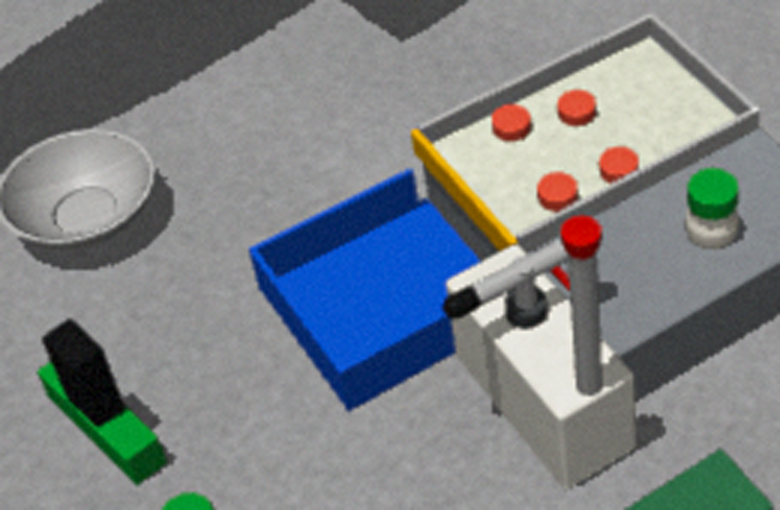

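The enlarged crops show the red-capped post at top (393,38) and scene (582,230). The handle bar runs from top (291,186) to (457,187), with the red end at left and the angle near 0.1. The sweeper grip top is at top (737,400) and scene (73,345). Next I'll triangulate these points and fit the station.

```bash
cat > h.py <<'E'
import numpy as np,cv2
from bench import eyes
C={n:eyes.calibration(n) for n in("scene","top")}
def cal(n):
    c=C[n];return np.array(c["camera_matrix"]),np.array(c["rvec"],float),np.array(c["tvec"],float)
def proj(n,p):
    K,r,t=cal(n);return cv2.projectPoints(np.atleast_2d(np.array(p,float)),r,t,K,None)[0].reshape(-1,2)
def tri(ps,pt):
    P=[(lambda K,r,t:K@np.c_[cv2.Rodrigues(r)[0],t.ravel()])(*cal(n)) for n in("scene","top")]
    X=cv2.triangulatePoints(P[0],P[1],np.array(ps,float),np.array(pt,float)).ravel();return X[:3]/X[3]
def plane(n,uv,z):
    K,r,t=cal(n);R=cv2.Rodrigues(r)[0];o=-R.T@t.ravel();d=R.T@np.linalg.solve(K,[*uv,1]);return o+d*(z-o[2])/d[2]
def S(st,p):
    x,y,w=st;c,s=np.cos(w),np.sin(w);p=np.atleast_2d(np.array(p,float));return np.c_[x+c*p[:,0]-s*p[:,1],y+s*p[:,0]+c*p[:,1],p[:,2]]
E
python3 - <<'E'
from h import *
from scipy.optimize import least_squares
T=lambda u,v:(265+u/3,140+v/3)
Q=lambda u,v:(100+u/3,195+v/3)
for n,a,b in [("cap",Q(582,228),T(393,38)),("blacktip",Q(447,305),T(457,187)),("gate far",Q(515,243),T(329,278)),("gate near",Q(415,132),T(331,470)),
 ("t_a",Q(576,103),T(165,412)),("t_b",Q(511,119),T(233,435)),("t_c",Q(558,186),T(248,325)),("t_d",Q(619,158),T(178,318)),("grip top",Q(73,345),T(737,400))]:
    print(n,tri(a,b).round(4))
obs=[("top",(.148,-.030,.22),T(393,38)),("scene",(.148,-.030,.22),Q(582,228)),("top",(.024,0,.08),T(329,278)),("scene",(.024,0,.08),Q(515,243)),
("top",(-.104,0,.08),T(331,470)),("scene",(-.104,0,.08),Q(415,132)),("scene",(.024,.2,.078),Q(755,112)),("scene",(-.104,.2,.078),Q(650,20)),
("top",(.158,-.058,.08),T(405,89)),("top",(.026,-.058,.08),T(405,279)),("top",(.128,.202,.06),T(30,141))]
f=lambda q:np.concatenate([proj(n,S(q,p))[0]-uv for n,p,uv in obs])
r=least_squares(f,[.5,-.05,0]);print(r.x.round(4),f(r.x).round(1))
st=r.x
print("axis",S(st,(.08,-.03,.12)))
for a in (T(291,186),T(457,187)):print("bar end@.12",plane("top",a,.12))
print("sweeper block centre",plane("top",T(701,404),.03),plane("top",T(685,335),.03),plane("top",T(717,473),.03), "griptop@.092",plane("top",T(737,400),.092))
E
```

```text
cap [ 0.6903 -0.1288  0.2214]
blacktip [ 0.6214 -0.1818  0.1265]
gate far [ 0.5691 -0.1039  0.0803]
gate near [ 0.4415 -0.1037  0.0783]
t_a [0.4796 0.0052 0.0732]
t_b [ 0.4645 -0.0399  0.0717]
t_c [ 0.5383 -0.0501  0.0731]
t_d [ 0.5429 -0.0031  0.075 ]
grip top [ 0.487  -0.3669  0.0907]
[ 0.5433 -0.1017  0.0084] [ 0.5 -0.7 -0.8  1.6 -1.6  0.7  0.2 -1.  -0.8  0.9 -0.5 -1.4  0.3 -0.1
 -1.1 -1.6  0.1 -1.6  2.  -0.9 -1.2 -0.8]
axis [[ 0.62352107 -0.13102997  0.12      ]]
bar end@.12 [ 0.62321143 -0.07686867  0.12      ]
bar end@.12 [ 0.6222557  -0.18390416  0.12      ]
sweeper block centre [ 0.48723764 -0.36603977  0.03      ] [ 0.5353331  -0.35709596  0.03      ] [ 0.43970678 -0.37487857  0.03      ] griptop@.092 [ 0.48634292 -0.36758317  0.092     ]
```

```bash
python3 -m handwheel '[{"z":-5},{"z":-5},{"x":3.96,"y":-1.8},{"x":3.96,"y":-1.8},{"x":3.96,"y":-1.8},{"x":3.96,"y":-1.8},{"x":3.96,"y":-1.8},{"x":3.96,"y":-1.8},{"x":3.96,"y":-1.8},{"x":3.96,"y":-1.8}]' 5 && python3 -m handwheel '[{"x":3.96,"y":-1.8},{"x":3.96,"y":-1.8},{"x":3.96,"y":-1.8},{"x":3.96,"y":-1.8},{"x":3.96,"y":-1.8},{"x":3.96,"y":-1.8},{"twist":-0.135},{"twist":-0.135},{"twist":-0.135},{"twist":-0.135}]' && python3 -m handwheel '[{"twist":-0.135},{"twist":-0.135},{"twist":-0.135},{"twist":-0.135},{"twist":-0.131},{"z":0},{"z":0}]'
```

```text
validation failed for argument at $[0]...
```

```bash
python3 -m handwheel '[{"x":0,"y":0,"z":-5,"twist":0},{"x":0,"y":0,"z":-5,"twist":0},{"x":3.96,"y":-1.8,"z":0,"twist":0},{"x":3.96,"y":-1.8,"z":0,"twist":0},{"x":3.96,"y":-1.8,"z":0,"twist":0},{"x":3.96,"y":-1.8,"z":0,"twist":0},{"x":3.96,"y":-1.8,"z":0,"twist":0},{"x":3.96,"y":-1.8,"z":0,"twist":0},{"x":3.96,"y":-1.8,"z":0,"twist":0},{"x":3.96,"y":-1.8,"z":0,"twist":0}]' 5
```

```text
time: 1.1
ee_pos: [0.438, -0.2708, 0.2984]
orientation: [-3.141, 0.0, 0.351]
contact_force: [1.0, -1.3, 0.2]
opening: 0.0501
grasp_force: 0.0
```

```bash
python3 -m handwheel '[{"x":3.96,"y":-1.8,"z":0,"twist":0},{"x":3.96,"y":-1.8,"z":0,"twist":0},{"x":3.96,"y":-1.8,"z":0,"twist":0},{"x":3.96,"y":-1.8,"z":0,"twist":0},{"x":3.96,"y":-1.8,"z":0,"twist":0},{"x":3.96,"y":-1.8,"z":0,"twist":0},{"x":0,"y":0,"z":0,"twist":-0.135},{"x":0,"y":0,"z":0,"twist":-0.135},{"x":0,"y":0,"z":0,"twist":-0.135},{"x":0,"y":0,"z":0,"twist":-0.135}]' && python3 -m handwheel '[{"x":0,"y":0,"z":0,"twist":-0.135},{"x":0,"y":0,"z":0,"twist":-0.135},{"x":0,"y":0,"z":0,"twist":-0.135},{"x":0,"y":0,"z":0,"twist":-0.135},{"x":0,"y":0,"z":0,"twist":-0.131},{"x":0,"y":0,"z":0,"twist":0},{"x":0,"y":0,"z":0,"twist":0}]'
```

```text
time: 2.1
ee_pos: [0.6231, -0.089, 0.2979]
orientation: [-3.141, 0.0, 0.897]
contact_force: [-0.8, -0.7, -0.8]
opening: 0.0499
grasp_force: 0.0
time: 2.8
ee_pos: [0.623, -0.0893, 0.2983]
orientation: [-3.141, -0.0, 1.558]
contact_force: [0.3, -0.6, 0.4]
opening: 0.0498
grasp_force: 0.0
```

```bash
python3 -m handwheel '[{"x":0,"y":0,"z":4.5,"twist":0},{"x":0,"y":0,"z":4.5,"twist":0},{"x":0,"y":0,"z":4.5,"twist":0},{"x":0,"y":0,"z":3,"twist":0},{"x":0,"y":0,"z":2,"twist":0},{"x":0,"y":0,"z":1.1,"twist":0},{"x":0,"y":0,"z":0,"twist":0},{"x":0,"y":0,"z":0,"twist":0}]' && python3 -m handwheel '[{"x":0,"y":0,"z":0,"twist":0},{"x":0,"y":0,"z":0,"twist":0},{"x":0,"y":0,"z":0,"twist":0},{"x":0,"y":0,"z":0,"twist":0},{"x":0,"y":0,"z":0,"twist":0},{"x":0,"y":0,"z":0,"twist":0}]' 0
```

```text
time: 3.6
ee_pos: [0.6235, -0.0895, 0.1035]
orientation: [3.141, 0.0, 1.561]
contact_force: [0.7, -0.2, -0.0]
opening: 0.0498
grasp_force: 0.0
time: 4.2
ee_pos: [0.623, -0.0893, 0.1026]
orientation: [3.142, 0.0, 1.562]
contact_force: [-0.4, 0.3, -0.2]
opening: 0.0
grasp_force: 0.0
```

```bash
python3 - <<'E'
import cv2,numpy as np
from bench import eyes
a=eyes.capture("scene");b=eyes.capture("top");cv2.imwrite("pics/scene1.png",a);cv2.imwrite("pics/top1.png",b)
f=lambda i,y,x:cv2.resize(i[y:y+140,x:x+130],None,fx=3,fy=3,interpolation=cv2.INTER_CUBIC)
cv2.imwrite("pics/c1.png",np.hstack([f(a,215,220),f(b,140,320)]))
E
```

```text
(no output)
```

View pics/c1.png

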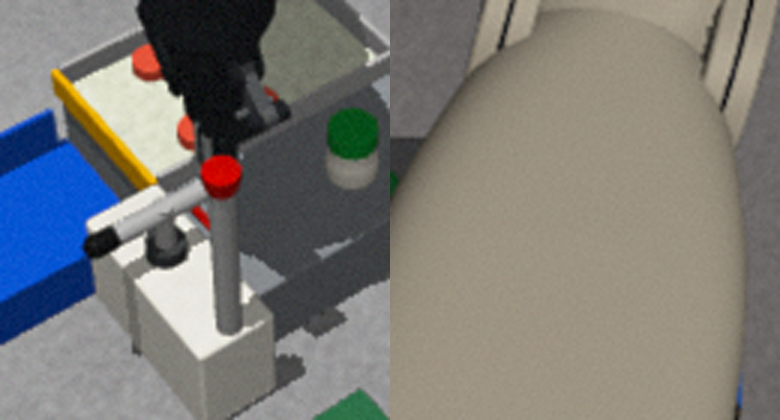

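```bash
python3 - <<'E'
from h import *
from bench import sense
s=sense();print(s["ee_pos"],s["opening"],s["contact_force"],s["grasp_force"])
for p in (s["ee_pos"],(.6232,-.0885,.12),(.6232,-.0769,.12),(.6232,-.1305,.12),(.6222,-.184,.12)):
    u=proj("scene",p)[0];print(p,u,(u-[220,215])*3)
E
```

```text
[ 0.62302975 -0.08935532  0.10258379] 0.00019790757075279332 [-0.19362111 -1.01937269 -0.00236187] 0.0
[ 0.62302975 -0.08935532  0.10258379] [292.89916555 282.24498697] [218.69749665 201.7349609 ]
(0.6232, -0.0885, 0.12) [292.99545368 275.92844386] [218.98636105 182.78533159]
(0.6232, -0.0769, 0.12) [298.18235814 273.1072651 ] [234.54707441 174.3217953 ]
(0.6232, -0.1305, 0.12) [273.79428622 286.37203818] [161.38285865 214.11611455]
(0.6222, -0.184, 0.12) [248.04280676 299.85991823] [ 84.12842028 254.57975468]
```

The gripper reports fully shut, yet the bar's black tip hasn't moved. The cap hides the fingertips in this view. I'll reopen and compare brightened enlargements.

```bash
python3 -m handwheel '[{"x":0,"y":0,"z":0,"twist":0},{"x":0,"y":0,"z":0,"twist":0},{"x":0,"y":0,"z":0,"twist":0},{"x":0,"y":0,"z":0,"twist":0}]' 5; python3 - <<'E'
import cv2,numpy as np
from bench import eyes
a=cv2.imread("pics/scene1.png");b=eyes.capture("scene");cv2.imwrite("pics/scene2.png",b)
f=lambda i:np.clip(255*(cv2.resize(i[205:305,245:325],None,fx=5,fy=5,interpolation=cv2.INTER_CUBIC)/255.)**.5,0,255).astype('uint8')
cv2.imwrite("pics/c2.png",np.hstack([f(a),f(b)]))
E
```

```text
time: 4.7
ee_pos: [0.623, -0.0893, 0.1026]
orientation: [-3.142, -0.0, 1.562]
contact_force: [0.3, 0.3, 0.0]
opening: 0.0501
grasp_force: 0.0
```

View pics/c2.png

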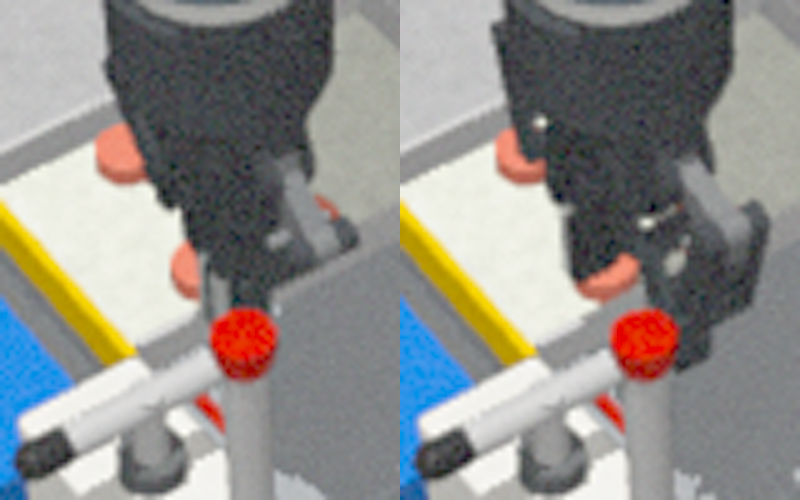

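```bash
python3 - <<'E'
from h import *
for z in(.10,.11,.12,.13,.14):print(z,proj("scene",[(.623-.03,-.0893,z),(.623+.03,-.0893,z),(.623,-.0893,z)]).round(0).tolist())
E
```

```text
0.1 [[284.0, 273.0], [302.0, 293.0], [293.0, 283.0]]
0.11 [[284.0, 270.0], [302.0, 290.0], [293.0, 280.0]]
0.12 [[284.0, 266.0], [302.0, 286.0], [293.0, 276.0]]
0.13 [[283.0, 263.0], [302.0, 283.0], [292.0, 272.0]]
0.14 [[283.0, 259.0], [302.0, 279.0], [292.0, 269.0]]
```

The open fingertips are at about (285,263) and (304,278). That puts them near z 0.13, well above where the reported TCP height implies, so the fingers shut above the bar. I'll lower 2 cm and close.

```bash
python3 -m handwheel '[{"x":0,"y":0,"z":1,"twist":0},{"x":0,"y":0,"z":1,"twist":0},{"x":0,"y":0,"z":0,"twist":0},{"x":0,"y":0,"z":0,"twist":0}]' 5;  python3 -m handwheel '[{"x":0,"y":0,"z":0,"twist":0},{"x":0,"y":0,"z":0,"twist":0},{"x":0,"y":0,"z":0,"twist":0},{"x":0,"y":0,"z":0,"twist":0},{"x":0,"y":0,"z":0,"twist":0}]' 0; python3 - <<'E'
import cv2
from bench import eyes
cv2.imwrite("pics/scene3.png",eyes.capture("scene"))
E
```

```text
time: 5.15
ee_pos: [0.6227, -0.0892, 0.0819]
orientation: [-3.14, -0.0, 1.562]
contact_force: [1.4, -0.4, 1.2]
opening: 0.0501
grasp_force: 0.0
time: 5.65
ee_pos: [0.6236, -0.0893, 0.0831]
orientation: [3.14, 0.0, 1.562]
contact_force: [1.3, 1.2, 3.4]
opening: 0.0118
grasp_force: 58.7
```

```bash
python3 -m handwheel '[{"x":0,"y":0,"z":0,"twist":0},{"x":0,"y":0,"z":0,"twist":0},{"x":0,"y":0,"z":0,"twist":0},{"x":0,"y":0,"z":0.5,"twist":0},{"x":0,"y":0,"z":0.5,"twist":0},{"x":0,"y":0,"z":0,"twist":0},{"x":0,"y":0,"z":0,"twist":0}]' 5;  python3 -m handwheel '[{"x":0,"y":0,"z":0,"twist":0},{"x":0,"y":0,"z":0,"twist":0},{"x":0,"y":0,"z":0,"twist":0},{"x":0,"y":0,"z":0,"twist":0},{"x":0,"y":0,"z":0,"twist":0}]' 0; python3 - <<'E'
import cv2,numpy as np
from bench import eyes
a=cv2.imread("pics/scene3.png");b=eyes.capture("scene");cv2.imwrite("pics/scene4.png",b)
f=lambda i:np.clip(255*(cv2.resize(i[205:305,245:325],None,fx=5,fy=5,interpolation=cv2.INTER_CUBIC)/255.)**.5,0,255).astype('uint8')
cv2.imwrite("pics/c3.png",np.hstack([f(a),f(b)]))
E
```

```text
time: 6.4
ee_pos: [0.6229, -0.0893, 0.0723]
orientation: [-3.141, -0.0, 1.562]
contact_force: [0.6, -0.1, 0.0]
opening: 0.05
grasp_force: 0.0
time: 6.9
ee_pos: [0.6234, -0.0893, 0.0729]
orientation: [3.141, 0.0, 1.562]
contact_force: [2.3, 0.0, 1.2]
opening: 0.0126
grasp_force: 58.5
```

View pics/c3.png

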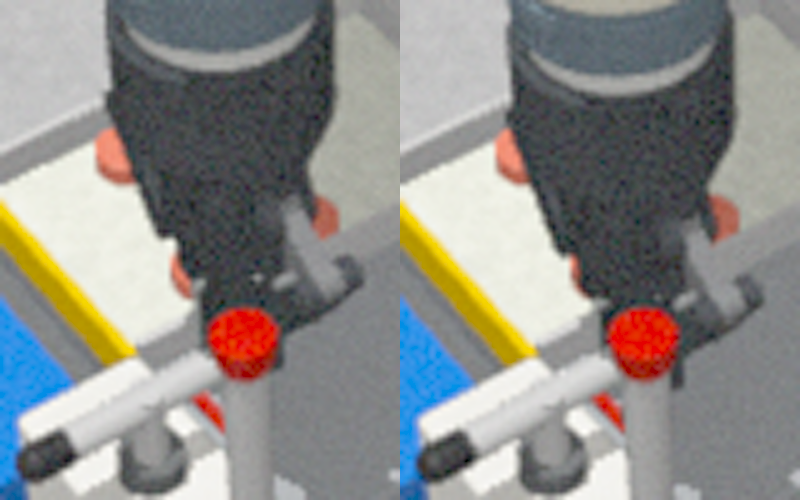

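Right pane: the finger tip now shows at (301,282), about z 0.10 and below the bar, so the bar is properly gripped. The true tip sits about 3 cm above the reported TCP. Now I'll turn.

```bash
python3 -m handwheel '[{"x":-0.041,"y":-0.586,"z":0,"twist":-0.14},{"x":-0.041,"y":-0.586,"z":0,"twist":-0.14},{"x":-0.041,"y":-0.586,"z":0,"twist":-0.14},{"x":-0.041,"y":-0.586,"z":0,"twist":-0.14},{"x":-0.041,"y":-0.586,"z":0,"twist":-0.14},{"x":0,"y":0,"z":0,"twist":0}]'; python3 - <<'E'
import cv2
from bench import eyes
cv2.imwrite("pics/scene5.png",eyes.capture("scene"))
E
```

```text
time: 7.55
ee_pos: [0.5971, -0.0995, 0.073]
orientation: [3.14, 0.002, 2.267]
contact_force: [7.0, 0.1, -2.3]
opening: 0.0126
grasp_force: 59.3
```

```bash
python3 -m handwheel '[{"x":-0.041,"y":-0.586,"z":0,"twist":-0.14},{"x":-0.041,"y":-0.586,"z":0,"twist":-0.14},{"x":-0.041,"y":-0.586,"z":0,"twist":-0.14},{"x":-0.041,"y":-0.586,"z":0,"twist":-0.14},{"x":-0.041,"y":-0.586,"z":0,"twist":-0.14},{"x":-0.041,"y":-0.586,"z":0,"twist":-0.14},{"x":-0.041,"y":-0.586,"z":0,"twist":-0.14},{"x":-0.041,"y":-0.586,"z":0,"twist":-0.14},{"x":-0.041,"y":-0.586,"z":0,"twist":-0.14},{"x":-0.041,"y":-0.586,"z":0,"twist":-0.14}]'
```

```text
time: 8.6
ee_pos: [0.5891, -0.1506, 0.073]
orientation: [3.141, 0.007, -2.614]
contact_force: [15.5, 11.7, -1.7]
opening: 0.0123
grasp_force: 58.5
```

```bash
python3 -m handwheel '[{"x":-0.041,"y":-0.586,"z":0,"twist":-0.14},{"x":-0.041,"y":-0.586,"z":0,"twist":-0.14},{"x":-0.041,"y":-0.586,"z":0,"twist":-0.14},{"x":-0.041,"y":-0.586,"z":0,"twist":-0.14},{"x":-0.041,"y":-0.586,"z":0,"twist":-0.14},{"x":-0.041,"y":-0.586,"z":0,"twist":-0.14},{"x":-0.041,"y":-0.586,"z":0,"twist":-0.14},{"x":-0.041,"y":-0.586,"z":0,"twist":-0.14},{"x":-0.041,"y":-0.586,"z":0,"twist":-0.14},{"x":0,"y":0,"z":0,"twist":0}]'
```

```text
time: 9.6
ee_pos: [0.6325, -0.1694, 0.0728]
orientation: [-3.139, 0.004, -1.354]
contact_force: [3.1, 12.1, 4.3]
opening: 0.0127
grasp_force: 59.2
```

```bash
python3 -m handwheel '[{"x":0,"y":0,"z":0,"twist":0},{"x":0,"y":0,"z":0,"twist":0},{"x":0,"y":0,"z":0,"twist":0},{"x":0,"y":0,"z":-3,"twist":0},{"x":0,"y":0,"z":-3,"twist":0},{"x":-2.8,"y":0,"z":0,"twist":0},{"x":-2.8,"y":0,"z":0,"twist":0},{"x":-2.8,"y":0,"z":0,"twist":0},{"x":0,"y":0,"z":0,"twist":0.1366},{"x":0,"y":0,"z":0,"twist":0.1366}]' 4; python3 - <<'E'
import cv2
from bench import eyes
cv2.imwrite("pics/scene6.png",eyes.capture("scene"))
E
python3 -m handwheel '[{"x":0,"y":0,"z":0,"twist":0.1366},{"x":0,"y":0,"z":0,"twist":0.1366},{"x":0,"y":0,"z":0,"twist":0.1366},{"x":0,"y":0,"z":0,"twist":0.1366},{"x":0,"y":0,"z":0,"twist":0.1366},{"x":0,"y":0,"z":0,"twist":0.1366},{"x":0,"y":0,"z":0,"twist":0.1366},{"x":0,"y":0,"z":0,"twist":0.1366},{"x":0,"y":0,"z":0,"twist":0.1366},{"x":0,"y":0,"z":0,"twist":0.1366}]'
```

```text
time: 10.6
ee_pos: [0.6136, -0.0896, 0.1328]
orientation: [-3.142, -0.0, -1.639]
contact_force: [0.1, 0.6, 0.5]
opening: 0.0397
grasp_force: 0.0
time: 11.65
ee_pos: [0.6138, -0.0908, 0.1325]
orientation: [-3.141, -0.0, -3.004]
contact_force: [-0.9, 0.9, -0.1]
opening: 0.0398
grasp_force: 0.0
```

```bash
python3 -m handwheel '[{"x":0,"y":0,"z":0,"twist":0.1366},{"x":0,"y":0,"z":0,"twist":0.1366},{"x":0,"y":0,"z":0,"twist":0.1366},{"x":0,"y":0,"z":0,"twist":0.1366},{"x":0,"y":0,"z":0,"twist":0.1366},{"x":0,"y":0,"z":0,"twist":0.1366},{"x":0,"y":0,"z":0,"twist":0.1366},{"x":0,"y":0,"z":0,"twist":0.1366},{"x":0,"y":0,"z":0,"twist":0.1366},{"x":0,"y":0,"z":0,"twist":0.1366}]' ;python3 -m handwheel '[{"x":0,"y":0,"z":0,"twist":0.1366},{"x":0,"y":0,"z":0,"twist":0},{"x":0,"y":0,"z":0,"twist":0}]'
```

```text
time: 12.65
ee_pos: [0.6138, -0.0908, 0.1324]
orientation: [-3.141, 0.0, 1.913]
contact_force: [0.3, -0.8, 0.4]
opening: 0.0404
grasp_force: 0.0
time: 12.95
ee_pos: [0.6138, -0.0906, 0.1325]
orientation: [-3.141, 0.0, 1.785]
contact_force: [-0.6, 0.7, 0.3]
opening: 0.0401
grasp_force: 0.0
```

```bash
python3 -m handwheel '[{"x":0.1,"y":0,"z":3,"twist":0},{"x":0,"y":0,"z":2,"twist":0},{"x":0,"y":0,"z":1,"twist":0},{"x":0,"y":0,"z":0,"twist":0},{"x":0,"y":0,"z":0,"twist":0}]'; python3 -m handwheel '[{"x":0,"y":0,"z":0,"twist":0},{"x":0,"y":0,"z":0,"twist":0},{"x":0,"y":0,"z":0,"twist":0},{"x":0,"y":0,"z":0,"twist":0},{"x":0,"y":0,"z":0,"twist":0}]' 0
```

```text
time: 13.45
ee_pos: [0.6141, -0.0894, 0.0733]
orientation: [3.141, 0.0, 1.781]
contact_force: [0.6, -0.4, 0.9]
opening: 0.04
grasp_force: 0.0
time: 13.95
ee_pos: [0.6146, -0.0893, 0.0738]
orientation: [3.139, 0.001, 1.78]
contact_force: [0.5, 1.2, 6.0]
opening: 0.0125
grasp_force: 58.5
```

```bash
python3 -m handwheel '[{"x":-0.041,"y":-0.586,"z":0,"twist":-0.14},{"x":-0.041,"y":-0.586,"z":0,"twist":-0.14},{"x":-0.041,"y":-0.586,"z":0,"twist":-0.14},{"x":-0.041,"y":-0.586,"z":0,"twist":-0.14},{"x":-0.041,"y":-0.586,"z":0,"twist":-0.14},{"x":-0.041,"y":-0.586,"z":0,"twist":-0.14},{"x":-0.041,"y":-0.586,"z":0,"twist":-0.14},{"x":-0.041,"y":-0.586,"z":0,"twist":-0.14},{"x":-0.041,"y":-0.586,"z":0,"twist":-0.14},{"x":-0.041,"y":-0.586,"z":0,"twist":-0.14}]'
python3 -m handwheel '[{"x":-0.041,"y":-0.586,"z":0,"twist":-0.14},{"x":-0.041,"y":-0.586,"z":0,"twist":-0.14},{"x":-0.041,"y":-0.586,"z":0,"twist":-0.14},{"x":-0.041,"y":-0.586,"z":0,"twist":-0.14},{"x":-0.041,"y":-0.586,"z":0,"twist":-0.14},{"x":-0.041,"y":-0.586,"z":0,"twist":-0.14},{"x":-0.041,"y":-0.586,"z":0,"twist":-0.14},{"x":-0.041,"y":-0.586,"z":0,"twist":-0.14},{"x":0,"y":0,"z":0,"twist":0}]'
```

```text
time: 14.95
ee_pos: [0.5824, -0.132, 0.0738]
orientation: [-3.142, 0.005, -3.097]
contact_force: [7.5, 3.8, 3.2]
opening: 0.0124
grasp_force: 58.5
time: 15.85
ee_pos: [0.6077, -0.1682, 0.0738]
orientation: [-3.138, 0.003, -1.977]
contact_force: [4.7, 5.2, 5.6]
opening: 0.0123
grasp_force: 58.9
```

```bash
python3 -m handwheel '[{"x":-0.021,"y":-0.294,"z":0,"twist":-0.07},{"x":-0.021,"y":-0.294,"z":0,"twist":-0.07},{"x":-0.021,"y":-0.294,"z":0,"twist":-0.07},{"x":0,"y":0,"z":0,"twist":0}]'; python3 -c "
from bench import sense;print(sense()['torque'])"
```

```text
time: 16.25
ee_pos: [0.6158, -0.1707, 0.0738]
orientation: [-3.138, 0.001, -1.77]
contact_force: [5.1, 3.4, 5.4]
opening: 0.0125
grasp_force: 58.8
[ 0.75188154 -0.79356931 -0.10497446]
```

```bash
python3 -m handwheel '[{"x":0,"y":-0.17,"z":0,"twist":-0.04},{"x":0,"y":-0.17,"z":0,"twist":-0.04},{"x":0,"y":0,"z":0,"twist":0}]'; python3 -m handwheel '[{"x":0,"y":-0.17,"z":0,"twist":-0.04},{"x":0,"y":0,"z":0,"twist":0},{"x":0,"y":0,"z":0,"twist":0}]';python3 -c "
from bench import sense;print(sense()['torque'])"
```

```text
time: 16.55
ee_pos: [0.6175, -0.171, 0.0737]
orientation: [-3.141, 0.001, -1.692]
contact_force: [-2.3, 5.0, 8.9]
opening: 0.0124
grasp_force: 60.6
time: 16.85
ee_pos: [0.6177, -0.171, 0.0737]
orientation: [3.14, 0.001, -1.654]
contact_force: [-8.6, 5.6, 11.5]
opening: 0.0123
grasp_force: 65.1
[ 1.20298924  1.67774069 -1.04334623]
```

```bash
python3 -m handwheel '[{"x":0,"y":0,"z":0,"twist":0},{"x":0,"y":0,"z":0,"twist":0},{"x":0,"y":0,"z":0,"twist":0},{"x":0,"y":0,"z":-3,"twist":0},{"x":0,"y":0,"z":-4,"twist":0},{"x":0,"y":0,"z":-4,"twist":0},{"x":0,"y":0,"z":-4,"twist":0},{"x":0,"y":0,"z":-4,"twist":0},{"x":0,"y":0,"z":0,"twist":0}]' 5; python3 - <<'E'
import cv2
from h import *
from bench import eyes,sense
cv2.imwrite("pics/scene7.png",eyes.capture("scene"));cv2.imwrite("pics/top7.png",eyes.capture("top"))
print(sense()["ee_pos"],sense()["orientation"],sense()["joint_positions"])
T=lambda u,v:(265+u/3,140+v/3)
print("spray base/neck/cap",plane("top",T(675,160),0),plane("top",T(757,92),.15),plane("scene",(178,418),0))
E
```

```text
time: 17.75
ee_pos: [0.6206, -0.1727, 0.2685]
orientation: [-3.133, -0.003, -1.653]
contact_force: [0.1, -0.5, 0.1]
opening: 0.0504
grasp_force: 0.0
[ 0.61955753 -0.1722882   0.26318256] [-3.13991067e+00 -6.26215530e-04 -1.65326626e+00] [-4.01566559e-01  4.20554405e-01  4.24879270e-01  1.57332767e+00
 -6.69509743e-05 -1.88989354e+00]
spray base/neck/cap [ 0.66659618 -0.36573579  0.        ] [ 0.67625571 -0.36739609  0.15      ] [ 0.6831581  -0.37335117  0.        ]
```

View pics/scene7.png

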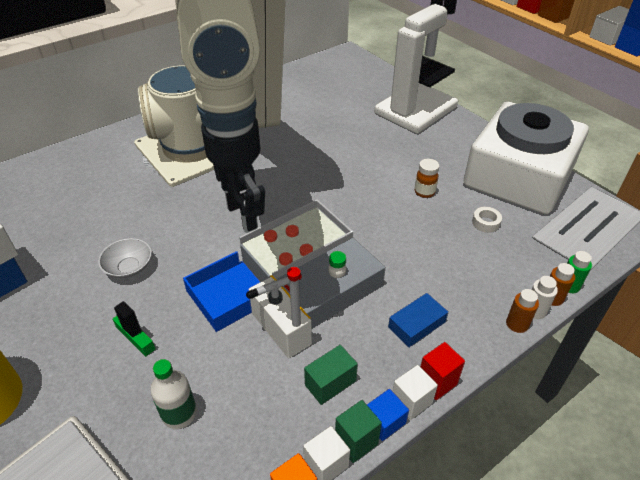

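The gate has gone from the tray end, the handle is back with its black end on the left, and nothing else has moved. Next is the sweeper.

```bash
python3 -m handwheel '[{"x":4.084,"y":2.326,"z":0,"twist":0},{"x":4.084,"y":2.326,"z":0,"twist":0},{"x":4.084,"y":2.326,"z":0,"twist":0},{"x":4.084,"y":2.326,"z":0,"twist":0},{"x":4.084,"y":2.326,"z":0,"twist":0},{"x":0,"y":0,"z":0,"twist":0.1304},{"x":0,"y":0,"z":0,"twist":0.1304},{"x":0,"y":0,"z":0,"twist":0.1304},{"x":0,"y":0,"z":0,"twist":0.1304},{"x":0,"y":0,"z":0,"twist":0.1304}]' 6
python3 -m handwheel '[{"x":0,"y":0,"z":0,"twist":0.1304},{"x":0,"y":0,"z":0,"twist":0.1304},{"x":0,"y":0,"z":0,"twist":0.1304},{"x":0,"y":0,"z":0,"twist":0.1304},{"x":0,"y":0,"z":0,"twist":0.1304},{"x":0,"y":0,"z":4,"twist":0},{"x":0,"y":0,"z":4,"twist":0},{"x":0,"y":0,"z":4,"twist":0},{"x":0,"y":0,"z":0,"twist":0},{"x":0,"y":0,"z":0,"twist":0}]' 6; python3 - <<'E'
import cv2,numpy as np
from h import *
from bench import eyes,sense
a=eyes.capture("scene");b=eyes.capture("top");cv2.imwrite("pics/scene8.png",a);cv2.imwrite("pics/top8.png",b)
f=lambda i,y,x:np.clip(255*(cv2.resize(i[y:y+120,x:x+100],None,fx=4,fy=4,interpolation=cv2.INTER_CUBIC)/255.)**.6,0,255).astype('uint8')
cv2.imwrite("pics/c8.png",np.hstack([f(a,245,90),f(b,210,450)]))
p=sense()["ee_pos"];print(p,sense()["orientation"])
for d in(0,.03):u=proj("scene",p+[0,0,d])[0];print((u-[90,245])*4)
E
```

```text
time: 18.85
ee_pos: [0.4859, -0.3658, 0.2607]
orientation: [3.139, 0.0, -2.311]
contact_force: [0.1, -0.8, -0.1]
opening: 0.0598
grasp_force: 0.0
time: 19.85
ee_pos: [0.486, -0.3656, 0.1423]
orientation: [3.14, -0.001, -2.957]
contact_force: [0.5, -1.0, 1.6]
opening: 0.0598
grasp_force: 0.0
[ 0.48711266 -0.36667361  0.1444625 ] [-3.13960703e+00  1.37563043e-03 -2.95721902e+00]
[104.26012215 183.54918855]
[ 85.81554778 138.4117662 ]
```

View pics/c8.png

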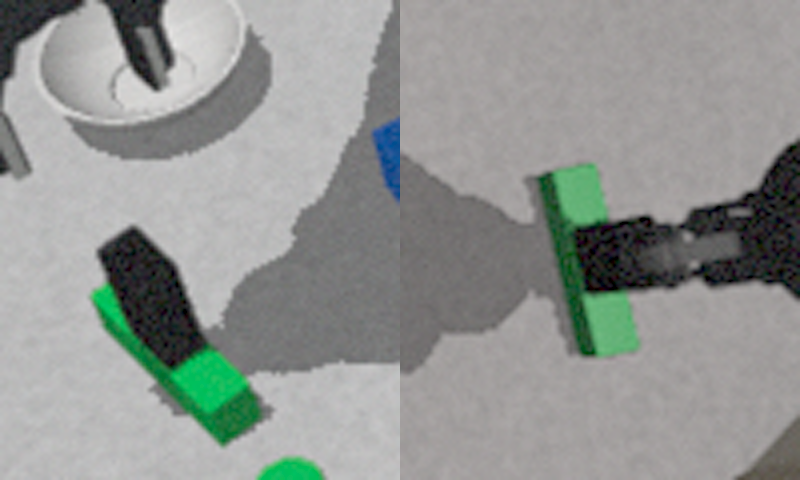

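The open fingertips are at (15,178) and (160,88), with their midpoint over the sweeper. This confirms the xy position and the +3 cm height offset. I'll descend and grip.

```bash
python3 -m handwheel '[{"x":0,"y":0,"z":4,"twist":0},{"x":0,"y":0,"z":3,"twist":0},{"x":0,"y":0,"z":3,"twist":0},{"x":0,"y":0,"z":2,"twist":0},{"x":0,"y":0,"z":0.4,"twist":0},{"x":0,"y":0,"z":0,"twist":0}]'
python3 -m handwheel '[{"x":0,"y":0,"z":0,"twist":0},{"x":0,"y":0,"z":0,"twist":0},{"x":0,"y":0,"z":0,"twist":0},{"x":0,"y":0,"z":0,"twist":0},{"x":0,"y":0,"z":0,"twist":0}]' 0
```

```text
time: 20.55
ee_pos: [0.487, -0.3666, 0.0198]
orientation: [-3.14, 0.001, -2.957]
contact_force: [0.1, 0.4, -0.7]
opening: 0.0599
grasp_force: 0.0
time: 21.05
ee_pos: [0.4871, -0.3667, 0.02]
orientation: [-3.139, 0.001, -2.957]
contact_force: [-0.2, -0.4, 7.3]
opening: 0.0211
grasp_force: 59.0
```

```bash
python3 -m handwheel '[{"x":0,"y":0,"z":-2,"twist":0},{"x":0,"y":0,"z":-4,"twist":0},{"x":0,"y":0,"z":-4,"twist":0},{"x":0,"y":0,"z":-4,"twist":0},{"x":0,"y":0,"z":-2,"twist":0},{"x":0,"y":0,"z":0,"twist":0}]'
python3 - <<'E'
from h import *
im=cv2.imread("pics/top0.png").astype(int)
for u in (282,300,335,360):
    col=im[225:305,u-1:u+2].mean(1)
    print(u,[f"{225+i}:{int(c[0])}/{int(c[2])}" for i,c in enumerate(col) if i in range(5,18) or i>=65 and i<78])
E
```

```text
time: 21.65
ee_pos: [0.4874, -0.3669, 0.1821]
orientation: [-3.137, 0.003, -2.957]
contact_force: [0.3, -0.8, -1.6]
opening: 0.0211
grasp_force: 59.0
282 ['230:117/117', '231:115/116', '232:115/114', '233:121/122', '234:140/146', '235:126/132', '236:53/56', '237:109/122', '238:159/179', '239:150/170', '240:152/172', '241:157/177', '242:157/177', '290:159/181', '291:160/180', '292:159/179', '293:153/175', '294:146/164', '295:128/138', '296:140/146', '297:134/141', '298:101/105', '299:107/113', '300:108/113', '301:112/117', '302:112/117']
300 ['230:112/111', '231:113/113', '232:111/111', '233:123/126', '234:145/154', '235:123/129', '236:54/56', '237:109/122', '238:156/177', '239:150/170', '240:151/171', '241:152/172', '242:153/172', '290:158/178', '291:158/180', '292:158/178', '293:163/183', '294:157/178', '295:137/149', '296:138/144', '297:133/139', '298:102/107', '299:110/115', '300:112/118', '301:112/117', '302:113/118']
335 ['230:114/115', '231:114/115', '232:114/112', '233:124/127', '234:147/155', '235:125/132', '236:54/55', '237:113/126', '238:167/188', '239:162/183', '240:162/182', '241:161/182', '242:164/183', '290:169/188', '291:163/183', '292:162/183', '293:164/184', '294:165/188', '295:151/167', '296:141/148', '297:133/139', '298:91/95', '299:108/113', '300:108/113', '301:106/111', '302:108/114']
360 ['230:114/113', '231:113/112', '232:110/111', '233:127/130', '234:151/158', '235:126/134', '236:54/55', '237:110/125', '238:162/183', '239:158/179', '240:157/178', '241:158/179', '242:156/175', '290:162/183', '291:163/184', '292:160/180', '293:162/183', '294:167/188', '295:152/168', '296:141/147', '297:133/141', '298:93/98', '299:113/118', '300:113/117', '301:113/117', '302:110/116']
```

```bash
python3 - <<'E'
from h import *
for u in(282,322,360,374):print(u,[plane("top",(u,v),.078)[:2].round(4).tolist() for v in(233,265.3,297.7)])
E
```

```text
282 [[0.5687, 0.0818], [0.5034, 0.0812], [0.439, 0.0806]]
322 [[0.5686, 0.0011], [0.5034, 0.0011], [0.439, 0.0011]]
360 [[0.5684, -0.0754], [0.5033, -0.0748], [0.439, -0.0741]]
374 [[0.5684, -0.1035], [0.5033, -0.1027], [0.4391, -0.1018]]
```

```bash
python3 -m handwheel '[{"x":0,"y":0,"z":0,"twist":0.092},{"x":0,"y":0,"z":0,"twist":0.092},{"x":-0.166,"y":2.15,"z":0,"twist":0},{"x":-0.166,"y":4.3,"z":0,"twist":0},{"x":-0.166,"y":4.3,"z":0,"twist":0},{"x":-0.166,"y":4.3,"z":0,"twist":0},{"x":-0.166,"y":4.3,"z":0,"twist":0},{"x":-0.166,"y":4.3,"z":0,"twist":0},{"x":-0.166,"y":4.3,"z":0,"twist":0},{"x":-0.166,"y":4.3,"z":0,"twist":0}]'
python3 -m handwheel '[{"x":-0.166,"y":4.3,"z":0,"twist":0},{"x":-0.166,"y":4.3,"z":0,"twist":0},{"x":0,"y":2.15,"z":0,"twist":0},{"x":0,"y":0,"z":0,"twist":0},{"x":0,"y":0,"z":5,"twist":0},{"x":0,"y":0,"z":2.3,"twist":0},{"x":0,"y":0,"z":0,"twist":0},{"x":0,"y":0,"z":0,"twist":0}]'
python3 - <<'E'
import cv2,numpy as np
from h import *
from bench import eyes,sense
a=eyes.capture("scene");b=eyes.capture("top");cv2.imwrite("pics/scene9.png",a);cv2.imwrite("pics/top9.png",b)
f=lambda i,y,x:np.clip(255*(cv2.resize(i[y:y+120,x:x+130],None,fx=3,fy=3,interpolation=cv2.INTER_CUBIC)/255.)**.6,0,255).astype('uint8')
cv2.imwrite("pics/c9.png",np.hstack([f(a,190,230),f(b,200,260)]))
s=sense();print(s["ee_pos"],s["orientation"])
E
```

```text
time: 22.65
ee_pos: [0.4984, -0.041, 0.1775]
orientation: [3.141, -0.001, -3.14]
contact_force: [1.5, 0.7, -1.8]
opening: 0.0214
grasp_force: 59.1
time: 23.45
ee_pos: [0.5026, 0.0637, 0.1057]
orientation: [-3.142, -0.001, -3.141]
contact_force: [-0.7, -0.1, -0.7]
opening: 0.0216
grasp_force: 59.0
[0.50363521 0.06373532 0.10692202] [-3.14146222e+00  1.98682732e-03 -3.14133764e+00]
```

View pics/c9.png

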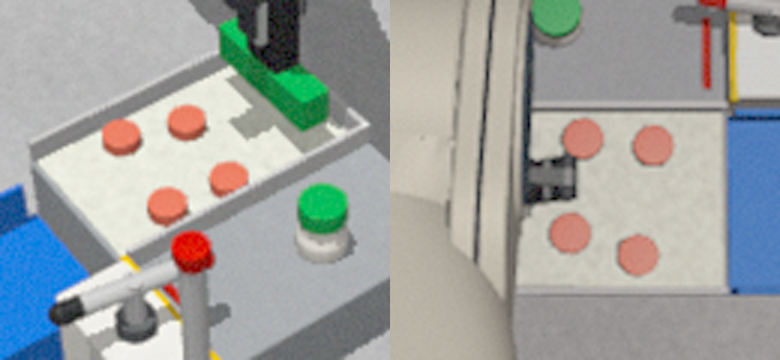

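```bash
python3 - <<'E'
from h import *
for p in [(.554,.0517,.087),(.554,.0517,.117),(.554,.0757,.117),(.454,.0517,.117),(.454,.0517,.087),(.563,.0517,.078)]:print(p,((proj("scene",p)[0]-[230,190])*3).round(0))
E
```

```text
(0.554, 0.0517, 0.087) [302. 136.]
(0.554, 0.0517, 0.117) [303. 105.]
(0.554, 0.0757, 0.117) [331.  90.]
(0.454, 0.0517, 0.117) [218.  26.]
(0.454, 0.0517, 0.087) [219.  58.]
(0.563, 0.0517, 0.078) [310. 153.]
```

The sweeper hangs level over the empty far part of the tray, and its corners match the prediction within 2 px. All tablets are on the gate side of it. I'll lower it gently.

```bash
python3 -m handwheel '[{"x":0,"y":0,"z":1.2,"twist":0},{"x":0,"y":0,"z":0.8,"twist":0},{"x":0,"y":0,"z":0.3,"twist":0},{"x":0,"y":0,"z":0,"twist":0},{"x":0,"y":0,"z":0,"twist":0}]'
python3 -m handwheel '[{"x":0,"y":0,"z":0.2,"twist":0},{"x":0,"y":0,"z":0,"twist":0},{"x":0,"y":0,"z":0,"twist":0}]'
```

```text
time: 24.05
ee_pos: [0.5029, 0.0641, 0.0826]
orientation: [3.142, -0.0, -3.141]
contact_force: [0.5, -0.1, -1.2]
opening: 0.0217
grasp_force: 59.1
time: 24.35
ee_pos: [0.5029, 0.0641, 0.0807]
orientation: [-3.142, 0.0, -3.141]
contact_force: [-0.6, 0.0, -1.6]
opening: 0.0209
grasp_force: 59.1
```

```bash
python3 -m handwheel '[{"x":0,"y":-0.5,"z":0,"twist":0},{"x":0,"y":-1,"z":0,"twist":0},{"x":0,"y":-1,"z":0,"twist":0},{"x":0,"y":-1,"z":0,"twist":0},{"x":0,"y":-1,"z":0,"twist":0},{"x":0,"y":-1,"z":0,"twist":0},{"x":0,"y":-1,"z":0,"twist":0},{"x":0,"y":-1,"z":0,"twist":0},{"x":0,"y":-1,"z":0,"twist":0},{"x":0,"y":-1,"z":0,"twist":0}]'
python3 - <<'E'
import cv2,numpy as np
from bench import eyes
a=eyes.capture("scene");cv2.imwrite("pics/scene10.png",a)
cv2.imwrite("pics/c10.png",cv2.resize(a[190:340,180:370],None,fx=4,fy=4,interpolation=cv2.INTER_CUBIC))
E
```

```text
time: 25.35
ee_pos: [0.5029, -0.0318, 0.0806]
orientation: [3.142, -0.0, -3.141]
contact_force: [0.0, 1.1, -1.1]
opening: 0.0211
grasp_force: 59.2
```

That used my ten views, so from here I'll check with blob detection.

```bash
python3 -m handwheel '[{"x":0,"y":-1,"z":0,"twist":0},{"x":0,"y":-1,"z":0,"twist":0},{"x":0,"y":-1,"z":0,"twist":0},{"x":0,"y":-1,"z":0,"twist":0},{"x":0,"y":-1,"z":0,"twist":0},{"x":0,"y":-1,"z":0,"twist":0},{"x":0,"y":-1,"z":0,"twist":0},{"x":0,"y":-0.5,"z":0,"twist":0},{"x":0,"y":0,"z":0,"twist":0},{"x":0,"y":0,"z":0,"twist":0}]'
cat > blobs.py <<'E'
from h import *
import sys
from bench import eyes
def blobs(im,n):
    h=cv2.cvtColor(im,cv2.COLOR_BGR2HSV)
    m=((h[...,0]<9)|(h[...,0]>172))&(h[...,1]>110)&(h[...,2]>90)
    k,_,st,ce=cv2.connectedComponentsWithStats(m.astype('uint8'))
    for i in range(1,k):
        p=plane(n,ce[i],.02)
        if st[i,4]>12 and .38<p[0]<.75 and -.35<p[1]<.2:print(n,ce[i].round(1),st[i,2:5],"z.012",plane(n,ce[i],.012)[:2].round(3),"z.072",plane(n,ce[i],.072)[:2].round(3))
for n in("scene","top"):
    im=eyes.capture(n);cv2.imwrite(f"pics/{n}_{sys.argv[1]}.png",im);blobs(im,n)
E
python3 blobs.py a
```

```text
time: 26.4
ee_pos: [0.5028, -0.1059, 0.0805]
orientation: [3.141, -0.0, -3.141]
contact_force: [-0.4, -0.3, -2.1]
opening: 0.0217
grasp_force: 59.1
scene [240.7 268.9] [ 18  21 173] z.012 [ 0.461 -0.117] z.072 [ 0.511 -0.139]
scene [293.5 273.3] [ 15  15 166] z.012 [ 0.538 -0.033] z.072 [ 0.583 -0.062]
scene [246.1 286.5] [13 12 95] z.012 [ 0.51  -0.133] z.072 [ 0.556 -0.154]
scene [287.  287.2] [ 6  8 24] z.012 [ 0.561 -0.066] z.072 [ 0.605 -0.092]
top [367.2 198.2] [11  8 64] z.012 [ 0.654 -0.097] z.072 [ 0.641 -0.091]
top [365.  218.5] [ 3 22 64] z.012 [ 0.609 -0.091] z.072 [ 0.599 -0.086]
```

```bash
python3 -m handwheel '[{"x":0,"y":0,"z":-5,"twist":0},{"x":0,"y":0,"z":-5,"twist":0},{"x":0,"y":-2,"z":0,"twist":0},{"x":0,"y":-4,"z":0,"twist":0},{"x":0,"y":-4,"z":0,"twist":0},{"x":0,"y":-4,"z":0,"twist":0},{"x":0,"y":-4,"z":0,"twist":0},{"x":0,"y":-4,"z":0,"twist":0},{"x":0,"y":-2,"z":0,"twist":0},{"x":0,"y":0,"z":0,"twist":0}]'
python3 blobs.py b; python3 - <<'E'
from h import *
print(proj("top",[(.4415,-.104,.078),(.503,-.17,.006),(.443,-.236,.006),(.563,-.104,.006)]).round(0).tolist())
E
```

```text
time: 27.5
ee_pos: [0.5028, -0.348, 0.1797]
orientation: [3.141, -0.001, 3.14]
contact_force: [0.9, 0.4, -1.6]
opening: 0.0214
grasp_force: 59.4
scene [240.7 268.9] [ 17  21 175] z.012 [ 0.461 -0.117] z.072 [ 0.511 -0.139]
scene [293.5 273.3] [ 15  15 165] z.012 [ 0.538 -0.033] z.072 [ 0.583 -0.062]
scene [246.1 286.6] [13 12 95] z.012 [ 0.51  -0.133] z.072 [ 0.557 -0.154]
scene [286.9 287.2] [ 6  8 25] z.012 [ 0.561 -0.066] z.072 [ 0.604 -0.092]
top [367.1 198.3] [11  8 68] z.012 [ 0.654 -0.096] z.072 [ 0.641 -0.091]
top [365.  218.3] [ 3 22 65] z.012 [ 0.61  -0.091] z.072 [ 0.599 -0.086]
top [380.  247.6] [ 5 12 59] z.012 [ 0.546 -0.123] z.072 [ 0.539 -0.116]
top [385.1 260.9] [ 13  13 126] z.012 [ 0.518 -0.133] z.072 [ 0.512 -0.126]
top [380.3 281.2] [  6  25 122] z.012 [ 0.474 -0.122] z.072 [ 0.472 -0.115]
[[375.0, 296.0], [402.0, 268.0], [434.0, 296.0], [371.0, 240.0]]
```

Top view blobs put the four tablets just beyond the tray edge at box-floor height: x 0.546, 0.518, and two at 0.47. None are left in the tray. The scene blobs agree. Now I'll put the sweeper back on the worktop.

```bash
python3 -m handwheel '[{"x":0.8,"y":-1,"z":0,"twist":0},{"x":0.8,"y":-0.9,"z":0,"twist":0},{"x":0,"y":0,"z":4,"twist":0},{"x":0,"y":0,"z":4,"twist":0},{"x":0,"y":0,"z":4,"twist":0},{"x":0,"y":0,"z":2.5,"twist":0},{"x":0,"y":0,"z":1,"twist":0},{"x":0,"y":0,"z":0.3,"twist":0},{"x":0,"y":0,"z":0,"twist":0}]'
python3 -m handwheel '[{"x":0,"y":0,"z":0.15,"twist":0},{"x":0,"y":0,"z":0,"twist":0},{"x":0,"y":0,"z":0,"twist":0}]'
```

```text
time: 28.5
ee_pos: [0.4873, -0.3654, 0.0236]
orientation: [-3.141, 0.001, -3.141]
contact_force: [0.7, -0.2, -1.4]
opening: 0.0213
grasp_force: 59.3
time: 28.8
ee_pos: [0.4873, -0.3652, 0.0219]
orientation: [-3.141, 0.001, -3.141]
contact_force: [0.5, 0.6, -1.3]
opening: 0.0214
grasp_force: 59.3
```

```bash
python3 -m handwheel '[{"x":0,"y":0,"z":0.1,"twist":0},{"x":0,"y":0,"z":0.05,"twist":0},{"x":0,"y":0,"z":0,"twist":0},{"x":0,"y":0,"z":0,"twist":0}]'
python3 -m handwheel '[{"x":0,"y":0,"z":0.05,"twist":0},{"x":0,"y":0,"z":0,"twist":0},{"x":0,"y":0,"z":0,"twist":0}]'
```

```text
time: 29.2
ee_pos: [0.4871, -0.3651, 0.02]
orientation: [-3.141, 0.0, -3.141]
contact_force: [-0.7, 0.1, 5.3]
opening: 0.0215
grasp_force: 60.0
time: 29.5
ee_pos: [0.4872, -0.3652, 0.02]
orientation: [-3.141, 0.001, -3.141]
contact_force: [-2.7, 1.3, 9.8]
opening: 0.0217
grasp_force: 60.9
```

Contact is felt, so the sweeper is standing. I'll release, go straight up and check.

```bash
python3 -m handwheel '[{"x":0,"y":0,"z":0,"twist":0},{"x":0,"y":0,"z":0,"twist":0},{"x":0,"y":0,"z":0,"twist":0},{"x":0,"y":0,"z":0,"twist":0},{"x":0,"y":0,"z":-2,"twist":0},{"x":0,"y":0,"z":-4,"twist":0},{"x":0,"y":0,"z":-5,"twist":0},{"x":0,"y":0,"z":-5,"twist":0},{"x":0,"y":0,"z":-5,"twist":0},{"x":0,"y":0,"z":0,"twist":0}]' 6
python3 -m handwheel '[{"x":2,"y":0,"z":0,"twist":0},{"x":4,"y":0,"z":0,"twist":0},{"x":4,"y":0,"z":0,"twist":0},{"x":2,"y":0,"z":0,"twist":0},{"x":0,"y":0,"z":0,"twist":0}]'
python3 blobs.py c; python3 - <<'E'
from h import *
for n in("scene","top"):
    h=cv2.cvtColor(cv2.imread(f"pics/{n}_c.png"),cv2.COLOR_BGR2HSV)
    m=((h[...,0]>45)&(h[...,0]<75)&(h[...,1]>120)&(h[...,2]>60)).astype('uint8')
    k,_,st,ce=cv2.connectedComponentsWithStats(m)
    for i in range(1,k):
        p=plane(n,ce[i],.02)
        if st[i,4]>40 and p[0]<.62 and p[1]<-.25:print("green",n,ce[i].round(1),st[i].tolist(),p.round(3))
    # yellow gate
    m=((h[...,0]>18)&(h[...,0]<32)&(h[...,1]>150)&(h[...,2]>80)).astype('uint8')
    k,_,st,ce=cv2.connectedComponentsWithStats(m)
    for i in range(1,k):
        p=plane(n,ce[i],.08)
        if st[i,4]>15 and .4<p[0]<.75 and abs(p[1]+.1)<.05:print("gate",n,ce[i].round(1),st[i].tolist(),p.round(3))
# bottom visible rows of sweeper expected when upright at yaw 0
print(proj("scene",[(.537,-.377,0),(.537,-.353,.03),(.487,-.365,.092)]).round(1).tolist())
b=cv2.imread("pics/top0.png").astype(int);a=cv2.imread("pics/top_c.png").astype(int)
d=(abs(a-b).max(2)>70).astype('uint8');k,_,st,ce=cv2.connectedComponentsWithStats(cv2.morphologyEx(d,cv2.MORPH_OPEN,np.ones((3,3))))
print([st[i].tolist() for i in range(1,k) if st[i,4]>40])
E
```

```text
time: 30.5
ee_pos: [0.4886, -0.3665, 0.2364]
orientation: [-3.134, 0.008, -3.141]
contact_force: [0.1, -0.2, -0.2]
opening: 0.06
grasp_force: 0.0
time: 31.0
ee_pos: [0.365, -0.3648, 0.2294]
orientation: [-3.141, -0.0, 3.14]
contact_force: [1.2, 0.1, -0.3]
opening: 0.0598
grasp_force: 0.0
scene [240.6 268.9] [ 18  21 173] z.012 [ 0.461 -0.117] z.072 [ 0.511 -0.139]
scene [293.5 273. ] [ 15  14 159] z.012 [ 0.537 -0.033] z.072 [ 0.582 -0.061]
scene [246.1 286.6] [13 12 94] z.012 [ 0.51  -0.133] z.072 [ 0.556 -0.154]
scene [287.  287.2] [ 6  8 24] z.012 [ 0.561 -0.066] z.072 [ 0.605 -0.092]
top [367.2 198.3] [11  8 67] z.012 [ 0.654 -0.097] z.072 [ 0.641 -0.091]
top [365.  218.5] [ 3 22 64] z.012 [ 0.609 -0.091] z.072 [ 0.599 -0.086]
top [380.  247.6] [ 5 12 59] z.012 [ 0.546 -0.123] z.072 [ 0.539 -0.116]
top [385.1 261. ] [ 13  13 127] z.012 [ 0.518 -0.133] z.072 [ 0.512 -0.126]
top [380.3 282.2] [  6  26 133] z.012 [ 0.472 -0.122] z.072 [ 0.47  -0.115]
green scene [138.5 341.7] [117, 314, 35, 44, 378] [ 0.512 -0.367  0.02 ]
green scene [161.7 368.6] [153, 359, 18, 21, 282] [ 0.591 -0.
[... 224 characters left out ...]
green top [498.2 290.6] [493, 283, 12, 16, 181] [ 0.455 -0.367  0.02 ]
gate top [373.4 183.7] [373, 171, 2, 25, 40] [ 0.669 -0.103  0.08 ]
gate top [373.6 219.3] [373, 204, 3, 30, 66] [ 0.596 -0.103  0.08 ]
[[141.2, 359.8], [149.7, 344.1], [124.5, 309.0]]
[[372, 238, 12, 58, 504], [317, 240, 14, 13, 148], [341, 242, 13, 13, 142], [379, 255, 13, 13, 142], [313, 271, 14, 13, 147], [336, 279, 13, 13, 142], [528, 324, 91, 62, 2580], [629, 369, 11, 19, 172], [607, 416, 33, 12, 206], [220, 422, 37, 32, 274], [324, 431, 53, 26, 720], [608, 436, 32, 44, 736], [319, 451, 74, 29, 1383], [398, 458, 9, 12, 54], [408, 464, 10, 8, 55], [624, 470, 16, 10, 149], [405, 473, 14, 7, 63], [421, 474, 11, 6, 41]]
```

The sweeper stands upright, the gate lies clear of the tray end, and the top-view difference shows only the expected changes. Handing in.

```bash
python3 -c "
from bench import job_done;print(job_done())"
```

```text
the job is handed in; nothing more can be done
None
```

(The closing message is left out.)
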